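Find the hollow mould block among look-alikes and tray it

TASK

One of the three look-alike beech blocks on the cutting mat is a moulding form with a rectangular hollow in its underside. Turn blocks over until you find it, then lay it flat in the wooden tray with the hollow facing up. Leave the other two lying flat on the mat, either way up, and do not push the other things on the mat about.

Things in the scene. Friction and masses are not known exactly. Their poses are not given: they have to be found in the camera images.
- block_a_center (a point): one of three look-alike beech blocks, 110 (x axis) x 52 (y) x 26 mm (z), 0.08 to 0.16 kg, flat on the mat, z axis up at the start. The point is its centre. One of the three (any of them; weight does not tell) has a 80 x 40 mm hollow, 12 mm deep, in the middle of its underside; the others are plain below. Stood on a 52 x 26 mm end, a block stays until pushed over
- block_b_center (a point): one of three look-alike beech blocks, 110 (x axis) x 52 (y) x 26 mm (z), 0.08 to 0.16 kg, flat on the mat, z axis up at the start. The point is its centre. One of the three (any of them; weight does not tell) has a 80 x 40 mm hollow, 12 mm deep, in the middle of its underside; the others are plain below. Stood on a 52 x 26 mm end, a block stays until pushed over
- block_c_center (a point): one of three look-alike beech blocks, 110 (x axis) x 52 (y) x 26 mm (z), 0.08 to 0.16 kg, flat on the mat, z axis up at the start. The point is its centre. One of the three (any of them; weight does not tell) has a 80 x 40 mm hollow, 12 mm deep, in the middle of its underside; the others are plain below. Stood on a 52 x 26 mm end, a block stays until pushed over
- tray_floor (a point): shallow dark wooden tray, fixed, outside 130 (its x axis) x 210 (its y axis) mm, walls 6 mm thick and 18 mm tall overall, floor 6 mm thick, standing on the mat. The point is the middle of its inner floor; the inner floor measures 118 x 198 mm
- mat_top (a point): teal cutting mat with a pale grid, fixed, 594 (along x) x 900 mm (along y), 3 mm thick. The point is the middle of its top face
- wax_jar: amber glass jar with black lid, 48 mm across, 45 mm tall, loose, on the mat, clutter. The point is the middle of its underside
- glue_bottle: white plastic bottle, 44 mm across, 100 mm tall, standing, loose, on the mat, clutter. The point is the middle of its underside
- awl: awl with a dark wooden handle, 140 mm long, lying, loose, on the mat, clutter. The point is in its middle
- bone_folder: flat white bone folder, 150 x 22 x 5 mm, lying, loose, on the mat, clutter. The point is the middle of its underside
- ruler: steel rule, 160 x 25 x 4 mm, lying, loose, on the mat, clutter. The point is the middle of its underside
Mind the look-alikes: they are no part of the job. Leave any green look-alike of the part that bears block_b_center alone.

How it is judged:
By the outcome, as a careful person would: the job done as asked, in the order asked, and still so for the second after the job is handed in, with the robot touching nothing.
It also fails if it takes over 72 s, if anything falls off the work surface, if the arm or the gripper's body presses on something with over 40 N, if the wrist force passes 120 N, or if a joint passes its speed limit or range.

ROBOT

A 6-joint arm with a two-finger parallel gripper is mounted at the origin on the work surface. World frame = base frame: x ahead of the robot, y to its left, z up, the work surface at z = 0. Lengths are in m, angles in rad, forces in N, time in s.
With the tool pointing down it reaches from about 0.3 to 0.775 m from the base axis. Payload 14.6 kg.
Tool frame: the origin (TCP) lies midway between the tips of the shut fingers; the grasp point (between the pads) lies 19 mm behind it; z points along the fingers, y is the line along which they close (so a half turn about z gives the same grasp; the last joint's range is limited). The gripper opens to 94 mm and grips with 3 to 60 N. Pads are 16 mm wide; open, the fingers measure 119 mm over their backs; the gripper's body (75 mm by 177 mm) begins 78 mm behind the grasp point.
Start: joints at [1.264, 0.3, 1.521, -0, 1.321, -0.067], TCP at [0.131, 0.534, 0.169] pointing down, gripper open.
Joint ranges: [-3.03, 3.03], [-0.79, 2.21], [0.23, 2.52], [-1.04, 4.18], [0, 3.07], [-2.55, 2.55]. Speed limits (rad/s): [2.22, 2.22, 2.57, 3.14, 3.14, 3.14].

INTERFACE

Orientations are given as [roll, pitch, yaw] about the fixed x, y, z axes, in that order (R = Rz(yaw) Ry(pitch) Rx(roll)).
In Python, from station import telemetry, optics, ctrl gives the robot as it stands.
- The arm moves only by the tool carry_out, never from a script. Its argument "plan" is a list that holds one entry, the list of rows, each a list of 7 numbers: the shift along the tool's x, y, z in mm, then the turn, a rotation vector about the tool's x, y, z in rad, then the finger opening in mm, from 0 to 94. A call has 1 to 20 rows; each row shifts and turns the commanded pose from where the row before left it, along the tool's axes as they then stand; what a row does not reach is not made up. A row lasts 1/12 s, in which the tool goes at most 41.7 mm and 7.16 degrees, less where a joint would pass 70% of its speed; a pose out of reach is approached as far as the arm can. A call with a gripper value outside its range is refused whole. The fingers move at their own pace and stop on an object; "squeeze" is the grip in N (left out, the last holds). Time passes only in rows, so rows that do not move let the fingers close. It gives the time, the measured TCP pose, the force, the opening and the grip force at its end, in the units of the state.
- telemetry.get_obs(): the state, without advancing time (a new reading comes with each control period).
- optics.camera(name): name is "scene" or "top" or "wrist"; returns a dict with "pixels" (420x560x3 uint8, red, green, blue), "intrinsics" (3x3 intrinsics, pixels), "dist_coeffs" ([k1, k2, p1, p2, k3] as OpenCV has them; the pictures are not rectified), "origin" and "rotation" of the camera in the world. Camera axes: x right, y down, z forward; pixel columns grow to the right and rows downward; lengths in m; the calibration is good to about 2 mm. A picture is of the moment at which its call begins. There is no depth.
- ctrl.hand_in(): hands the job in; it is judged then, once.
The state is a dict: "time_s": time; "qpos": joint angles; "joint_vel": joint speeds; "tau": joint torques, N m; "ee_pos": TCP position; "eef_rot": TCP orientation; "force": force on the tool from outside, world axes, zero at the start; "moment": the same for the moment, N m; "grip_width": finger opening in m; "grip_force": force on a finger pad.
Only numpy, scipy, OpenCV 4.12 (cv2) and the standard library are available. Lean on these libraries where they do the work, as an engineer would, in place of code of your own. Each camera call takes 0.05 s, during which the arm holds its last target. There are 200 camera calls.

## Working session

There is one attempt and no reset: what is moved stays moved. The work goes in short steps, Python scripts to look and compute and a tool call to move; the robot and the scene stay as the last step left them, time stands still between calls to the robot, and variables do not carry over. Pictures are saved under pics/ and viewed, at most 10 in all, crops included, and the job is handed in when it is done.

Besides the shell and the picture viewer there is one more tool, called after "Request:" as name([rows], argument=value, ...), one row to a line, values as JSON. carry_out: Moves the arm, as the interface text tells. Its arguments: {"type":"object","properties":{"plan":{"type":"array","items":{"type":"array","items":{"type":"array","items":{"type":"number"}}}},"squeeze":{"type":"number"}},"required":["plan"]}

```bash
mkdir -p pics; ls
cat > h.py <<'E'
import numpy as np, cv2
from station import telemetry, optics, ctrl
def snap(n,f):
    c=optics.camera(n); cv2.imwrite('pics/'+f,cv2.cvtColor(c['pixels'],cv2.COLOR_RGB2BGR)); return c
def px2w(c,uv,z):
    u=cv2.undistortPoints(np.array(uv,float).reshape(-1,1,2),np.array(c['intrinsics'],float),np.array(c['dist_coeffs'],float)).reshape(-1,2)
    d=np.c_[u,np.ones(len(u))]@np.array(c['rotation']).T; o=np.array(c['origin'])
    return o+d*((z-o[2])/d[:,2:])
E
python3 - <<'E'
from h import *
a=snap('top','top0.png')
b=snap('scene','scene0.png')
import pickle;pickle.dump((a,b),open('c0.pkl','wb'))
for c in(a,b): print(c['origin'],c['rotation'],c['intrinsics'])
print(telemetry.get_obs())
E
```

```text
pics
[0.41388954 0.09151527 1.26082403] [-3.04503286  0.01607727 -1.59064013] [[499.48866686   0.         278.80036869]
 [  0.         499.48866686 213.07080221]
 [  0.           0.           1.        ]]
[ 1.44466592 -0.18057147  1.40358712] [-2.54228324  0.01487895  1.25492647] [[541.90133115   0.         280.75967216]
 [  0.         541.90133115 205.6617926 ]
 [  0.           0.           1.        ]]
{'time_s': 0.1, 'qpos': array([ 1.26439993e+00,  3.00401458e-01,  1.52150043e+00,  1.05710428e-05,
        1.32068200e+00, -6.66471641e-02]), 'joint_vel': array([-0.00090049,  0.00022089, -0.0017262 , -0.00030616, -0.00345023,
       -0.00164452]), 'tau': array([ 2.83126261e-03, -5.32632315e+01, -3.53278112e+01,  7.09755393e-02,
        2.35694333e-02, -5.42250609e-05]), 'ee_pos': array([0.13054908, 0.53401482, 0.16835866]), 'eef_rot': array([-3.14060430e+00, -7.62312463e-05,  2.90184076e+00]), 'force': array([-0.53149812,  0.29949829,  0.1669078 ]), 'moment': array([ 0.00390521, -0.00158781,  0.05666911]), 'grip_force': 0.0, 'grip_width': 0.0939950269416401}
```

View pics/top0.png

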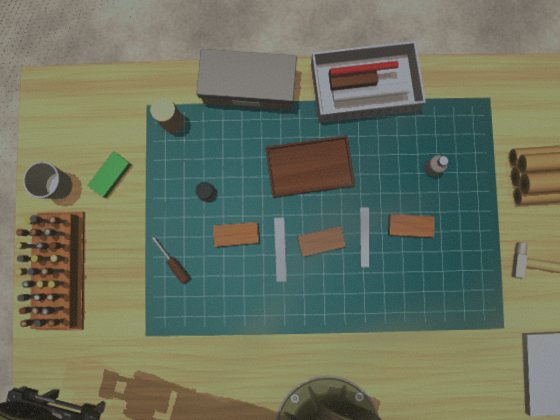

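View pics/scene0.png

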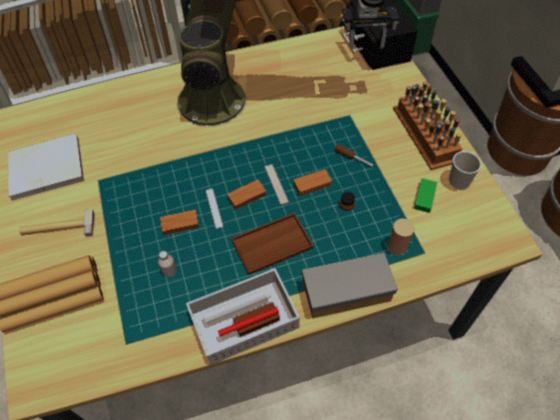

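Top view shows the beech blocks at about (236,235), (322,241) and (412,226), with the tray at (310,167). The bone folder and rule are at (280,249) and (365,237). The green block at (110,175) is the decoy and is left alone. Next I'll measure these points.

```bash
cat >> h.py <<'E'
from scipy.spatial.transform import Rotation as Ro
def px2w(c,uv,z):
    u=cv2.undistortPoints(np.array(uv,float).reshape(-1,1,2),np.array(c['intrinsics'],float),np.array(c['dist_coeffs'],float)).reshape(-1,2)
    R=Ro.from_euler('xyz',c['rotation']).as_matrix()
    d=np.c_[u,np.ones(len(u))]@R.T; o=np.array(c['origin'])
    return o+d*((z-o[2])/d[:,2:])
def rects(c,m,z,amin):
    for k in cv2.findContours(m,cv2.RETR_EXTERNAL,cv2.CHAIN_APPROX_NONE)[0]:
        if cv2.contourArea(k)>amin:
            p=px2w(c,k[:,0],z)*1000
            (x,y),(w,h),a=cv2.minAreaRect(p[:,:2].astype(np.float32))
            if w<h: a+=90;w,h=h,w
            print('px',k[:,0].mean(0).round(),'xy mm',round(x),round(y),'size',round(w),round(h),'long axis deg',round((a+90)%180-90,1))
E
python3 - <<'E'
from h import *; import pickle
a,b=pickle.load(open('c0.pkl','rb'))
hsv=cv2.cvtColor(a['pixels'],cv2.COLOR_RGB2HSV)
for p in [(236,235),(322,241),(412,226),(310,167),(280,249),(365,237)]: print(p,hsv[p[1],p[0]])
roi=np.zeros(hsv.shape[:2],np.uint8); roi[105:330,150:495]=255
m=cv2.inRange(hsv,(0,90,30),(22,255,255))&roi
rects(a,m,.029,100)
w=cv2.inRange(hsv,(0,0,110),(180,60,255))&roi
print('white');rects(a,cv2.morphologyEx(w,cv2.MORPH_OPEN,np.ones((5,5))),.005,80)
print(px2w(a,[(150,105),(492,100),(500,328),(147,334)],.003), px2w(a,[(205,190),(437,167)],.03))
E
```

```text
(236, 235) [ 12 136 143]
(322, 241) [ 13 103 126]
(412, 226) [ 12 138 137]
(310, 167) [ 12 138 102]
(280, 249) [104  21 155]
(365, 237) [106  18 152]
px [178. 270.] xy mm 398 362 size 67 21 long axis deg 35.4
px [321. 241.] xy mm 462 6 size 107 50 long axis deg -78.1
px [236. 234.] xy mm 484 217 size 110 52 long axis deg -86.4
px [412. 225.] xy mm 496 -218 size 110 52 long axis deg 86.0
px [313. 166.] xy mm 651 29 size 205 127 long axis deg -83.0
white
px [280. 249.] xy mm 446 108 size 161 26 long axis deg 1.1
px [364. 236.] xy mm 473 -104 size 149 20 long axis deg -2.1
px [342. 108.] xy mm 803 -61 size 117 21 long axis deg 88.8
px [162. 111.] xy mm 806 410 size 62 40 long axis deg 88.1
[[ 0.82740853  0.44070407  0.003     ]
 [ 0.82099536 -0.45365409  0.003     ]
 [ 0.23551144 -0.43818876  0.003     ]
 [ 0.23891205  0.4454674   0.003     ]] [[ 0.59531052  0.29207062  0.03      ]
 [ 0.64092374 -0.28956997  0.03      ]]
```

```bash
cat >> h.py <<'E'
def step(pos,R,n,ret=None):
    """constant row (mm, rad) that takes the tool from the present pose to pos (mm), R in n rows"""
    o=telemetry.get_obs(); R0=Ro.from_euler('xyz',o['eef_rot'])
    p=R0.inv().apply(np.array(pos)-np.array(o['ee_pos'])*1000)
    w=(R0.inv()*R).as_rotvec()/n
    S=sum(Ro.from_rotvec(w*k).as_matrix() for k in range(n))
    v=np.linalg.solve(S,p); print(n,'x',v.round(1).tolist(),w.round(4).tolist(), 'per row mm',np.linalg.norm(v).round(1),'deg',np.degrees(np.linalg.norm(w)).round(2))
def down(ydeg): # tool down, closing axis at ydeg in world
    return Ro.from_euler('xyz',[180,0,ydeg+90],degrees=True)
def st():
    o=telemetry.get_obs(); print(o['time_s'],'q',o['qpos'].round(2),'p',(np.array(o['ee_pos'])*1000).round(1),'rpy',np.degrees(o['eef_rot']).round(1),'F',o['force'].round(1),o['grip_width'].round(4),round(o['grip_force'],1))
E
python3 - <<'E'
from h import *
step([484,217,130],down(3.6),14)
E
```

```text
14 x [-36.1, 3.5, 2.7] [-0.0001, 0.0, 0.0906] per row mm 36.4 deg 5.19
```

Request:
carry_out([
  [[-36.1, 3.5, 2.7, 0, 0, 0.0906, 94], [-36.1, 3.5, 2.7, 0, 0, 0.0906, 94], [-36.1, 3.5, 2.7, 0, 0, 0.0906, 94], [-36.1, 3.5, 2.7, 0, 0, 0.0906, 94], [-36.1, 3.5, 2.7, 0, 0, 0.0906, 94], [-36.1, 3.5, 2.7, 0, 0, 0.0906, 94], [-36.1, 3.5, 2.7, 0, 0, 0.0906, 94], [-36.1, 3.5, 2.7, 0, 0, 0.0906, 94], [-36.1, 3.5, 2.7, 0, 0, 0.0906, 94], [-36.1, 3.5, 2.7, 0, 0, 0.0906, 94], [-36.1, 3.5, 2.7, 0, 0, 0.0906, 94], [-36.1, 3.5, 2.7, 0, 0, 0.0906, 94], [-36.1, 3.5, 2.7, 0, 0, 0.0906, 94], [-36.1, 3.5, 2.7, 0, 0, 0.0906, 94], [0, 0, 0, 0, 0, 0, 94], [0, 0, 0, 0, 0, 0, 94], [0, 0, 0, 0, 0, 0, 94]],
])

```text
time_s: 1.52
ee_pos: [0.4835, 0.2175, 0.131]
eef_rot: [-3.141, -0.0, 1.634]
force: [0.2, -0.2, -0.1]
grip_width: 0.0938
grip_force: 0.0
```

Run:
```python
from h import *
st(); c=snap('wrist','w1.png'); print(c['origin'],c['rotation'])
hsv=cv2.cvtColor(c['pixels'],cv2.COLOR_RGB2HSV)
m=cv2.inRange(hsv,(5,90,60),(22,255,255))
rects(c,m,.029,2000)
step([484,217,8],down(3.6),5)
```

```text
Traceback (most recent call last):
  File "h.py", line 32, in st
    o=telemetry.get_obs(); print(o['time_s'],'q',o['qpos'].round(2),'p',(np.array(o['ee_pos'])*1000).round(1),'rpy',np.degrees(o['eef_rot']).round(1),'F',o['force'].round(1),o['grip_width'].round(4),round(o['grip_force'],1))
                                                                                                                                                                              ^^^^^^^^^^^^^^^^^^^^^
AttributeError: 'float' object has no attribute 'round'
```

```bash
sed -i "s/o\['grip_width'\].round(4)/round(o['grip_width'],4)/" h.py
python3 - <<'E'
from h import *
st(); c=snap('wrist','w1.png'); print(c['origin'],c['rotation'])
hsv=cv2.cvtColor(c['pixels'],cv2.COLOR_RGB2HSV)
m=cv2.inRange(hsv,(5,90,60),(22,255,255))
rects(c,m,.029,2000)
step([484,217,8],down(3.6),5)
E
```

```text
1.5167 q [0.35 0.29 1.62 0.   1.23 0.29] p [483.5 217.5 131. ] rpy [-180.    -0.    93.6] F [ 0.2 -0.2 -0.1] 0.0938 0.0
[0.4788366  0.30083089 0.34736744] [2.85593233e+00 7.59015547e-04 6.38287983e-02]
px [394. 402.] xy mm 638 -18 size 97 60 long axis deg 1.2
px [ 32. 284.] xy mm 215 111 size 74 64 long axis deg 0.5
px [282. 196.] xy mm 483 219 size 110 52 long axis deg -86.3
px [194.  29.] xy mm 399 362 size 68 24 long axis deg 36.7
5 x [-0.2, 0.1, 24.6] [-0.0, -0.0, 0.0003] per row mm 24.6 deg 0.02
```

View pics/w1.png

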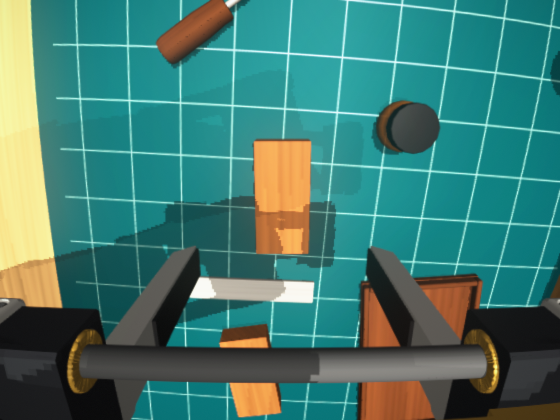

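Wrist view shows the block at (282,196), which agrees with the top view. Next I'll tilt a little to see which sideways tilt the wrist allows.

Request:
carry_out([
  [[0, 0, 0, 0, -0.12, 0, 94], [0, 0, 0, 0, -0.12, 0, 94], [0, 0, 0, 0, -0.12, 0, 94], [0, 0, 0, 0, 0, 0, 94]],
])

```text
time_s: 1.9
ee_pos: [0.4824, 0.2202, 0.1299]
eef_rot: [-3.14, 0.368, 1.64]
force: [-0.7, -0.3, -1.2]
grip_width: 0.094
grip_force: 0.0
```

Run:
```python
from h import *
st(); step([482.5,240,50],down(3.6),5)
```

```text
1.9 q [ 0.54  0.42  1.51 -0.33  1.4   0.56] p [482.4 220.2 129.9] rpy [-179.9   21.1   94. ] F [-0.7 -0.3 -1.2] 0.094 0.0
5 x [7.4, 0.3, 14.8] [-0.0001, 0.0736, 0.0012] per row mm 16.6 deg 4.22
```

Request:
carry_out([
  [[7.4, 0.3, 14.8, 0, 0.0736, 0.0012, 94], [7.4, 0.3, 14.8, 0, 0.0736, 0.0012, 94], [7.4, 0.3, 14.8, 0, 0.0736, 0.0012, 94], [7.4, 0.3, 14.8, 0, 0.0736, 0.0012, 94], [7.4, 0.3, 14.8, 0, 0.0736, 0.0012, 94], [0, 0, 0, 0, 0, 0, 94], [0, 0, 14, 0, 0, 0, 94], [0, 0, 14, 0, 0, 0, 94], [0, 0, 14, 0, 0, 0, 94], [0, 0, 0, 0, 0, 0, 94], [0, 0, 0, 0, 0, 0, 40], [0, 0, 0, 0, 0, 0, 40], [0, 0, 0, 0, 0, 0, 40], [0, 0, 0, 0, 0, 0, 40], [0, 0, 0, 0, 0, 0, 40], [0, 0, 0, 0, 0, 0, 40]],
], squeeze=35)

```text
time_s: 3.23
ee_pos: [0.4841, 0.2379, 0.0097]
eef_rot: [3.14, -0.008, 1.628]
force: [-0.1, 0.1, -0.6]
grip_width: 0.0573
grip_force: 0.0
```

Run:
```python
from h import *
st(); step([482.5,240,280],down(3.6),10)
```

```text
3.2333 q [0.38 0.46 1.7  0.01 0.97 0.32] p [484.1 237.9   9.7] rpy [179.9  -0.5  93.3] F [-0.1  0.1 -0.6] 0.0573 0.0
10 x [0.3, -0.1, -27.0] [0.0002, -0.0008, -0.0006] per row mm 27.0 deg 0.06
```

Request:
carry_out([
  [[0, 0, 0, 0, 0, 0, 40], [0, 0, 0, 0, 0, 0, 40], [0, 0, 0, 0, 0, 0, 40], [0, 0, -20, 0, 0, 0, 40], [0, 0, -35, 0, 0, 0, 40], [0, 0, -40, 0, 0, 0, 40], [0, 0, -40, 0, 0, 0, 40], [0, 0, -40, 0, 0, 0, 40], [0, 0, -40, 0, 0, 0, 40], [0, 0, -40, 0, 0, 0, 40], [0, 0, -40, 0, 0, 0, 40], [0, 0, 0, 0, 0, 0, 40], [0, 0, 0, 0, 0, 0, 40]],
])

```text
time_s: 4.32
ee_pos: [0.4843, 0.2357, 0.306]
eef_rot: [3.137, -0.009, 1.628]
force: [-0.1, 0.7, -1.6]
grip_width: 0.0403
grip_force: 0.0
```

```bash
cat >> h.py <<'E'
def side(az): # tool horizontal along azimuth az, tool x up
    c,s=np.cos(np.radians(az)),np.sin(np.radians(az))
    return Ro.from_matrix(np.array([[0,s,c],[0,-c,s],[1,0,0]]))
E
python3 - <<'E'
from h import *
st(); step([330,-380,320],side(30),20); step([330,-330,320],down(-50),18)
step([484,238,320],side(90),14)
E
```

```text
4.3167 q [0.38 0.2  1.33 0.01 1.6  0.32] p [484.3 235.7 306. ] rpy [179.7  -0.5  93.2] F [-0.1  0.7 -1.6] 0.0403 0.0
20 x [-26.5, 7.2, -24.1] [-0.0429, 0.0692, 0.0428] per row mm 36.5 deg 5.27
18 x [-33.5, 3.9, -0.9] [-0.0, -0.0006, 0.0516] per row mm 33.8 deg 2.96
14 x [0.9, 0.0, -0.7] [-0.0029, 0.1115, 0.0034] per row mm 1.1 deg 6.39
```

Run:
```python
from h import *
st(); c=snap('wrist','w2.png')
```

```text
4.3167 q [0.38 0.2  1.33 0.01 1.6  0.32] p [484.3 235.7 306. ] rpy [179.7  -0.5  93.2] F [-0.1  0.7 -1.6] 0.0403 0.0
```

View pics/w2.png

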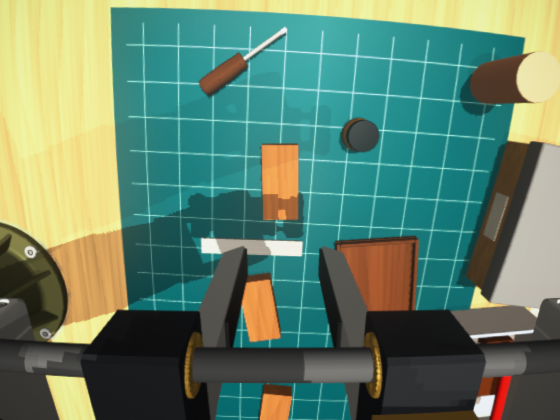

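Missed: the block is still lying at (280,182), because the fingers were slow to close before I lifted. I'll go down again and wait for the grip.

Run:
```python
from h import *
c=optics.camera('wrist')
m=cv2.inRange(cv2.cvtColor(c['pixels'],cv2.COLOR_RGB2HSV),(5,90,60),(22,255,255))
rects(c,m,.029,1000)
step([482,242,46],down(3.6),10)
```

```text
px [261. 309.] xy mm 460 11 size 121 55 long axis deg -77.9
px [394. 271.] xy mm 643 77 size 129 127 long axis deg -83.0
px [ 91. 276.] xy mm 184 44 size 177 131 long axis deg -87.2
px [281. 182.] xy mm 483 219 size 110 52 long axis deg -86.3
px [513. 187.] xy mm 826 217 size 299 74 long axis deg 74.1
px [508.  80.] xy mm 787 380 size 96 70 long axis deg 15.3
10 x [0.6, -0.1, 25.7] [-0.0001, -0.0007, -0.0006] per row mm 25.7 deg 0.06
```

Request:
carry_out([
  [[0.6, -0.1, 26, 0, 0, 0, 76], [0.6, -0.1, 26, 0, 0, 0, 76], [0.6, -0.1, 26, 0, 0, 0, 76], [0.6, -0.1, 26, 0, 0, 0, 76], [0.6, -0.1, 26, 0, 0, 0, 76], [0.6, -0.1, 26, 0, 0, 0, 76], [0.6, -0.1, 26, 0, 0, 0, 76], [0.6, -0.1, 26, 0, 0, 0, 76], [0.6, -0.1, 26, 0, 0, 0, 76], [0.6, -0.1, 26, 0, 0, 0, 76], [0, 0, 14, 0, 0, 0, 76], [0, 0, 14, 0, 0, 0, 76], [0, 0, 13, 0, 0, 0, 76], [0, 0, 0, 0, 0, 0, 44], [0, 0, 0, 0, 0, 0, 44], [0, 0, 0, 0, 0, 0, 44], [0, 0, 0, 0, 0, 0, 44], [0, 0, 0, 0, 0, 0, 44], [0, 0, 0, 0, 0, 0, 44], [0, 0, 0, 0, 0, 0, 44]],
], squeeze=40)

```text
time_s: 6.08
ee_pos: [0.4828, 0.2439, 0.0037]
eef_rot: [3.14, -0.008, 1.628]
force: [0.2, -0.0, -0.0]
grip_width: 0.0441
grip_force: 0.0
```

Request:
carry_out([
  [[0, 0, 0, 0, 0, 0, 40], [0, 0, 0, 0, 0, 0, 40]],
])

```text
time_s: 6.25
ee_pos: [0.4827, 0.2439, 0.0035]
eef_rot: [3.14, -0.008, 1.628]
force: [0.5, 0.9, 0.1]
grip_width: 0.0402
grip_force: 0.0
```

Run:
```python
from h import *
st(); c=snap('wrist','w3.png'); d=snap('scene','x.png')
i=cv2.imread('pics/x.png')[100:260,220:420]
cv2.imwrite('pics/w3.png',np.vstack([cv2.resize(cv2.imread('pics/w3.png'),(400,300)),cv2.resize(i,(400,300),interpolation=cv2.INTER_CUBIC)]))
```

```text
6.25 q [0.4  0.47 1.7  0.01 0.96 0.33] p [482.7 243.9   3.5] rpy [179.9  -0.5  93.3] F [0.5 0.9 0.1] 0.0402 0.0
```

View pics/w3.png

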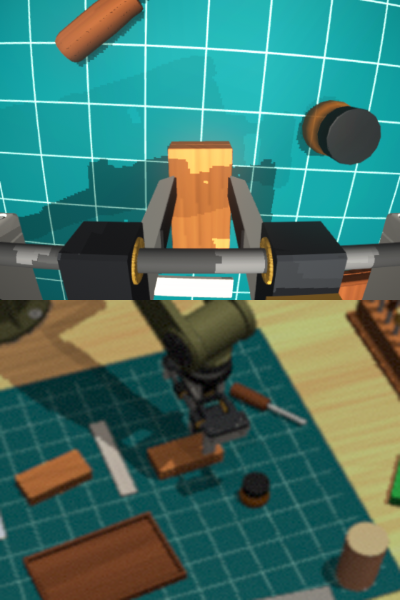

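The fingers straddle the block correctly but the grip force is still zero, so they simply have not closed far enough. I'll command a full close.

Request:
carry_out([
  [[0, 0, -2, 0, 0, 0, 10], [0, 0, 0, 0, 0, 0, 10], [0, 0, 0, 0, 0, 0, 10], [0, 0, 0, 0, 0, 0, 10], [0, 0, 0, 0, 0, 0, 10], [0, 0, 0, 0, 0, 0, 10]],
], squeeze=40)

```text
time_s: 6.85
ee_pos: [0.4826, 0.2438, 0.0053]
eef_rot: [3.141, -0.008, 1.628]
force: [0.6, 0.4, 0.1]
grip_width: 0.0105
grip_force: 0.0
```

Run:
```python
from h import *
c=snap('wrist','w4.png'); d=snap('scene','x.png')
print(c['intrinsics'][0],c['origin'],c['rotation'])
i=cv2.imread('pics/x.png')[140:230,270:370]
cv2.imwrite('pics/w4.png',np.vstack([cv2.imread('pics/w4.png')[100:400,100:500],cv2.resize(i,(400,300),interpolation=cv2.INTER_CUBIC)]))
# w1 tips: emulate camera of w1
c=dict(c); c['origin']=[.4788,.3008,.3474]; c['rotation']=[2.8559,.00076,.0638]
for z in (.16,.15,.14,.13,.12,.11): 
    p=px2w(c,[(198,250),(369,250)],z)*1000; print(z,p.round().tolist(),np.linalg.norm(p[0]-p[1]).round(1))
```

```text
[348.87473661   0.         282.69021492] [0.47835345 0.32554262 0.22234784] [ 2.86376236e+00 -4.14632344e-04  5.70546492e-02]
0.16 [[434.0, 219.0, 160.0], [534.0, 225.0, 160.0]] 99.7
0.15 [[432.0, 214.0, 150.0], [537.0, 221.0, 150.0]] 105.0
0.14 [[430.0, 210.0, 140.0], [540.0, 217.0, 140.0]] 110.3
0.13 [[427.0, 206.0, 130.0], [543.0, 213.0, 130.0]] 115.6
0.12 [[425.0, 201.0, 120.0], [546.0, 209.0, 120.0]] 120.9
0.11 [[423.0, 197.0, 110.0], [549.0, 205.0, 110.0]] 126.3
```

View pics/w4.png

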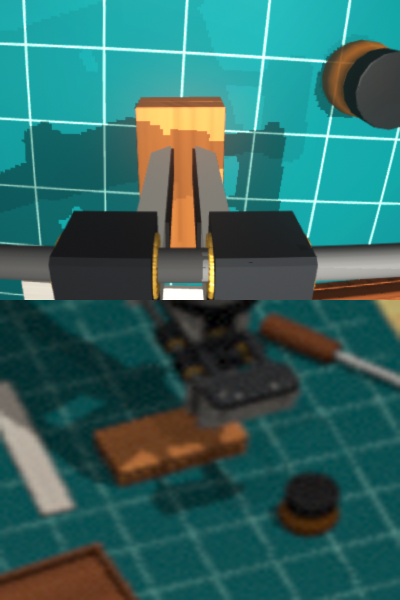

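The picture shows the fingertips floating above the block. The gap in the wrist view puts them about 40 mm higher than the TCP reading says. I'll open the fingers and go lower in stages while watching the force.

Request:
carry_out([
  [[0, 0, 0, 0, 0, 0, 80], [0, 0, 0, 0, 0, 0, 80], [0, 0, 0, 0, 0, 0, 80], [0, 0, 0, 0, 0, 0, 80], [0, 0, 0, 0, 0, 0, 80], [0, 0, 0, 0, 0, 0, 80], [0, 0, 0, 0, 0, 0, 80], [0, 0, 0, 0, 0, 0, 80], [0, 0, 0, 0, 0, 0, 80], [0, 0, 6, 0, 0, 0, 80], [0, 0, 6, 0, 0, 0, 80], [0, 0, 6, 0, 0, 0, 80], [0, 0, 4, 0, 0, 0, 80], [0, 0, 4, 0, 0, 0, 80], [0, 0, 0, 0, 0, 0, 80]],
])

```text
time_s: 8.2
ee_pos: [0.4821, 0.2438, -0.0217]
eef_rot: [-3.141, -0.008, 1.628]
force: [-0.0, 0.5, -0.3]
grip_width: 0.08
grip_force: 0.0
```

Run:
```python
from h import *
st(); c=snap('wrist','w5.png')
```

```text
8.2 q [0.4  0.51 1.71 0.01 0.91 0.33] p [482.1 243.8 -21.7] rpy [-180.    -0.4   93.2] F [-0.   0.5 -0.3] 0.08 0.0
```

View pics/w5.png

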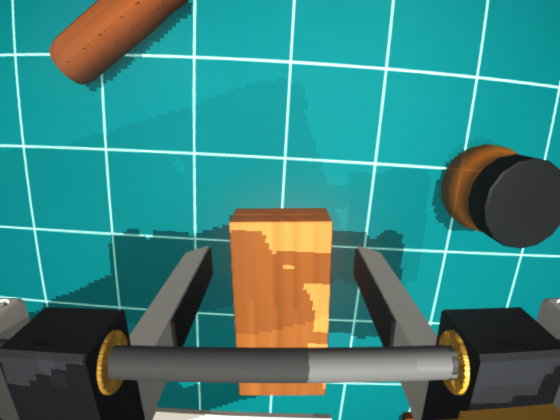

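Fingers now straddle the block at (280,300) px with the tips about 20 mm up. I'll go 12 mm lower and close.

Request:
carry_out([
  [[0, 0, 3, 0, 0, 0, 80], [0, 0, 3, 0, 0, 0, 80], [0, 0, 3, 0, 0, 0, 80], [0, 0, 3, 0, 0, 0, 80], [0, 0, 0, 0, 0, 0, 40], [0, 0, 0, 0, 0, 0, 40], [0, 0, 0, 0, 0, 0, 40], [0, 0, 0, 0, 0, 0, 40], [0, 0, 0, 0, 0, 0, 40], [0, 0, 0, 0, 0, 0, 40], [0, 0, 0, 0, 0, 0, 40]],
], squeeze=40)

```text
time_s: 9.17
ee_pos: [0.4826, 0.2441, -0.0326]
eef_rot: [3.141, -0.008, 1.627]
force: [-0.2, -0.1, 1.1]
grip_width: 0.052
grip_force: 40.0
```

Request:
carry_out([
  [[0, 0, -10, 0, 0, 0, 40], [0, 0, -20, 0, 0, 0, 40], [0, 0, -35, 0, 0, 0, 40], [0, 0, -40, 0, 0, 0, 40], [0, 0, -40, 0, 0, 0, 40], [0, 0, -40, 0, 0, 0, 40], [0, 0, -40, 0, 0, 0, 40], [0, 0, -40, 0, 0, 0, 40], [0, 0, -20, 0, 0, 0, 40], [0, 0, 0, 0, 0, 0, 40]],
])

```text
time_s: 10.0
ee_pos: [0.4836, 0.2423, 0.2581]
eef_rot: [3.133, -0.011, 1.628]
force: [-0.6, 0.6, -1.5]
grip_width: 0.0518
grip_force: 40.0
```

Run:
```python
from h import *
st(); step([330,-380,300],side(30),20)
```

```text
10.0 q [0.39 0.22 1.42 0.01 1.49 0.34] p [483.6 242.3 258.1] rpy [179.5  -0.6  93.3] F [-0.6  0.6 -1.5] 0.0518 40.0
20 x [-25.7, 7.9, -25.4] [-0.0428, 0.069, 0.0429] per row mm 36.9 deg 5.26
```

Request:
carry_out([
  [[-25.7, 7.9, -25.4, -0.0428, 0.069, 0.0429, 40], [-25.7, 7.9, -25.4, -0.0428, 0.069, 0.0429, 40], [-25.7, 7.9, -25.4, -0.0428, 0.069, 0.0429, 40], [-25.7, 7.9, -25.4, -0.0428, 0.069, 0.0429, 40], [-25.7, 7.9, -25.4, -0.0428, 0.069, 0.0429, 40], [-25.7, 7.9, -25.4, -0.0428, 0.069, 0.0429, 40], [-25.7, 7.9, -25.4, -0.0428, 0.069, 0.0429, 40], [-25.7, 7.9, -25.4, -0.0428, 0.069, 0.0429, 40], [-25.7, 7.9, -25.4, -0.0428, 0.069, 0.0429, 40], [-25.7, 7.9, -25.4, -0.0428, 0.069, 0.0429, 40], [-25.7, 7.9, -25.4, -0.0428, 0.069, 0.0429, 40], [-25.7, 7.9, -25.4, -0.0428, 0.069, 0.0429, 40], [-25.7, 7.9, -25.4, -0.0428, 0.069, 0.0429, 40], [-25.7, 7.9, -25.4, -0.0428, 0.069, 0.0429, 40], [-25.7, 7.9, -25.4, -0.0428, 0.069, 0.0429, 40], [-25.7, 7.9, -25.4, -0.0428, 0.069, 0.0429, 40], [-25.7, 7.9, -25.4, -0.0428, 0.069, 0.0429, 40], [-25.7, 7.9, -25.4, -0.0428, 0.069, 0.0429, 40], [-25.7, 7.9, -25.4, -0.0428, 0.069, 0.0429, 40], [-25.7, 7.9, -25.4, -0.0428, 0.069, 0.0429, 40]],
])

```text
time_s: 11.67
ee_pos: [0.3284, -0.3824, 0.2964]
eef_rot: [-2.67, -1.565, 0.048]
force: [0.7, -1.8, -2.2]
grip_width: 0.0521
grip_force: 40.0
```

Run:
```python
from h import *
st(); d=snap('scene','x.png')
o=telemetry.get_obs(); T=Ro.from_euler('xyz',o['eef_rot'])
R=Ro.from_euler('xyz',d['rotation'])
def proj(p): return cv2.projectPoints(R.inv().apply(np.array([p])-d['origin']),np.zeros(3),np.zeros(3),d['intrinsics'],d['dist_coeffs'])[0].ravel().round()
p=np.array(o['ee_pos'])
print('read',proj(p),'tool-40',proj(p+T.apply([0,0,-.04])),'z+40',proj(p+[0,0,.04]))
u,v=proj(p).astype(int); x0=max(0,min(u-80,400)); y0=max(0,min(v-60,300)); print(x0,y0)
i=cv2.imread('pics/x.png')[y0:y0+120,x0:x0+160]
cv2.imwrite('pics/s1.png',cv2.resize(i,(640,480),interpolation=cv2.INTER_CUBIC))
```

```text
11.6667 q [-1.52  0.49  1.71  1.27  1.94 -0.69] p [ 328.4 -382.4  296.4] rpy [-153.   -89.7    2.8] F [ 0.7 -1.8 -2.2] 0.0521 40.0
read [ 94. 137.] tool-40 [ 86. 130.] z+40 [ 90. 127.]
14 77
```

View pics/s1.png

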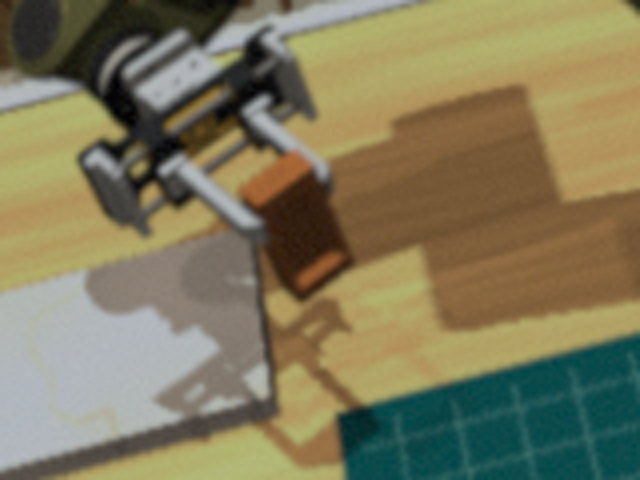

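The block hangs with its underside towards the camera: end face at (275,180), dark underside at (310,220), bright strip at (325,270). I'll rectify the underside numerically to see whether that strip is a lit inner wall of the hollow.

Run:
```python
from h import *
d=optics.camera('scene'); o=telemetry.get_obs(); T=Ro.from_euler('xyz',o['eef_rot']); p=np.array(o['ee_pos'])
R=Ro.from_euler('xyz',d['rotation'])
def proj(P): 
    w=p+T.apply(np.array(P,float)/1000)
    return cv2.projectPoints(R.inv().apply(w-d['origin']),np.zeros(3),np.zeros(3),d['intrinsics'],d['dist_coeffs'])[0].reshape(-1,2)
c=proj([[30,-26,-35.6],[30,26,-35.6],[-80,26,-35.6],[-80,-26,-35.6],[30,-26,-61.6],[30,26,-61.6]])
print('corners in crop px',((c-[14,77])*4).round().tolist())
g=d['pixels'].astype(np.float32)[...,0]
for x in range(50,-101,-5):
    q=proj([[x,y,-35.6] for y in range(-40,41,8)]).astype(np.float32)
    print(x,cv2.remap(g,q[:,:1],q[:,1:],cv2.INTER_LINEAR).ravel().astype(int))
i=d['pixels'][90:165,60:120,::-1]
i=np.clip(i.astype(float)*1.6,0,255).astype(np.uint8)
cv2.imwrite('pics/s2.png',cv2.resize(i,(480,600),interpolation=cv2.INTER_CUBIC))
```

```text
corners in crop px [[310.0, 165.0], [251.0, 208.0], [299.0, 307.0], [354.0, 266.0], [289.0, 148.0], [230.0, 190.0]]
50 [177 176 170 169 134 167 164 168 169 160 149]
45 [178 178 173 167 165 163 161 167 166 135 155]
40 [178 177 173 164 163 158 161 163 165 111 168]
35 [176 174 173 163 162 160 161 160 159  92 176]
30 [165 154 168 159 161 157 156 156 152  85 175]
25 [141 148 141 114 114 110 112 113 105 104 173]
20 [137 155 119  66  67  63  66  67  61 133 147]
15 [135 138 106  61  59  57  59  58  60 149  99]
10 [128 106  77  54  53  50  54  52  63 107  74]
5 [134  89  58  52  48  48  49  49  59  70  81]
0 [135  87  54  52  46  48  51  51  57  71  88]
-5 [132 108  65  52  48  49  51  49  58  70  84]
-10 [127 117  81  50  48  49  51  49  60  72  82]
-15 [117 118  83  52  49  49  51  50  62  75  77]
-20 [118 118  79  52  48  48  49  48  58  75  78]
-25 [117 117  81  52  46  49  50  51  60  78  90]
-30 [118 121  81  50  45  50  52  52  59  76  99]
-35 [121 120  77  50  50  49  52  52  59  80 118]
-40 [120 115  76  49  50  51  51  51  59  81 124]
-45 [116 117  79  49  52  53  55  53  60  94 153]
-50 [116 121  79  52  59  64  68  64  62 103 175]
-55 [120 119  80  59  96 101 105 103  68 115 178]
-60 [122 120  79  87 137 139 139 136  71 131 178]
-65 [118 114  79 119 143 141 144 134  73 148 178]
-70 [115 115  77 102 101 106 106 100  68 165 176]
-75 [114 120  87  72  64  67  66  65  72 170 170]
-80 [126 143 114  98  96  91  75  74  85 156 148]
-85 [159 168 158 149 156 139 102 104 109 130 125]
-90 [176 177 176 176 176 146 117 120 121 121 119]
-95 [178 177 178 179 178 130 123 128 141 127 127]
-100 [178 178 178 177 177 131 124 140 160 128 140]
```

Hollow confirmed on this block. The bright strip at x≈-57…-70 mm exists only within |y|<20 mm, so it is the lit inner end wall, and it is framed by a 15 mm rim. The projected corners also show the tips sit 40 mm short of the reported TCP along the tool axis. Next I stand the block on its end on a free patch of mat.

Run:
```python
from h import *
st(); step([352.6,-13.1,190],side(75),15)
```

```text
11.7667 q [-1.53  0.5   1.71  1.27  1.94 -0.69] p [ 327.4 -382.8  291.6] rpy [-92.7 -89.1 -57.6] F [ 0.8  0.5 -0.5] 0.0518 40.0
15 x [-6.9, -14.6, 20.7] [0.0528, -0.0003, -0.001] per row mm 26.2 deg 3.02
```

Request:
carry_out([
  [[-6.9, -14.6, 20.7, 0.0528, 0, -0.001, 40], [-6.9, -14.6, 20.7, 0.0528, 0, -0.001, 40], [-6.9, -14.6, 20.7, 0.0528, 0, -0.001, 40], [-6.9, -14.6, 20.7, 0.0528, 0, -0.001, 40], [-6.9, -14.6, 20.7, 0.0528, 0, -0.001, 40], [-6.9, -14.6, 20.7, 0.0528, 0, -0.001, 40], [-6.9, -14.6, 20.7, 0.0528, 0, -0.001, 40], [-6.9, -14.6, 20.7, 0.0528, 0, -0.001, 40], [-6.9, -14.6, 20.7, 0.0528, 0, -0.001, 40], [-6.9, -14.6, 20.7, 0.0528, 0, -0.001, 40], [-6.9, -14.6, 20.7, 0.0528, 0, -0.001, 40], [-6.9, -14.6, 20.7, 0.0528, 0, -0.001, 40], [-6.9, -14.6, 20.7, 0.0528, 0, -0.001, 40], [-6.9, -14.6, 20.7, 0.0528, 0, -0.001, 40], [-6.9, -14.6, 20.7, 0.0528, 0, -0.001, 40], [0, 0, 0, 0, 0, 0, 40], [0, 0, 0, 0, 0, 0, 40]],
])

```text
time_s: 13.18
ee_pos: [0.3527, -0.0118, 0.1907]
eef_rot: [2.598, -1.556, 1.861]
force: [-1.1, -0.6, 0.1]
grip_width: 0.0517
grip_force: 40.0
```

Run:
```python
from h import *
st(); step([352.6,-13.1,100],side(75),6);step([352.6,-13.1,88],side(75),8)
```

```text
13.1833 q [-0.93  0.5   2.07  0.97  1.91 -1.11] p [352.7 -11.8 190.7] rpy [148.9 -89.2 106.6] F [-1.1 -0.6  0.1] 0.0517 40.0
6 x [-15.1, -0.0, -0.1] [-0.0014, 0.002, 0.0012] per row mm 15.1 deg 0.16
8 x [-12.8, -0.0, -0.1] [-0.0011, 0.0015, 0.0009] per row mm 12.8 deg 0.12
```

Request:
carry_out([
  [[-15.1, 0, -0.1, -0.0014, 0.002, 0.0012, 40], [-15.1, 0, -0.1, -0.0014, 0.002, 0.0012, 40], [-15.1, 0, -0.1, -0.0014, 0.002, 0.0012, 40], [-15.1, 0, -0.1, -0.0014, 0.002, 0.0012, 40], [-15.1, 0, -0.1, -0.0014, 0.002, 0.0012, 40], [-15.1, 0, -0.1, -0.0014, 0.002, 0.0012, 40], [-3, 0, 0, 0, 0, 0, 40], [-3, 0, 0, 0, 0, 0, 40], [-3, 0, 0, 0, 0, 0, 40], [-3, 0, 0, 0, 0, 0, 40], [0, 0, 0, 0, 0, 0, 40], [0, 0, 0, 0, 0, 0, 40]],
])

```text
time_s: 14.18
ee_pos: [0.3529, -0.0141, 0.0883]
eef_rot: [1.174, -1.57, -3.008]
force: [1.0, 0.2, -1.3]
grip_width: 0.052
grip_force: 40.0
```

Run:
```python
from h import *
st(); step([352.6,-13.1,85],side(75),2)
```

```text
14.1833 q [-0.94  0.78  2.01  0.93  1.79 -1.3 ] p [352.9 -14.1  88.3] rpy [  67.3  -90.  -172.4] F [ 1.   0.2 -1.3] 0.052 40.0
2 x [-1.6, -0.3, 0.4] [0.0009, -0.0002, 0.0004] per row mm 1.7 deg 0.05
```

Request:
carry_out([
  [[-1, 0, 0, 0, 0, 0, 40], [-1, 0, 0, 0, 0, 0, 40], [-1, 0, 0, 0, 0, 0, 40], [-1, 0, 0, 0, 0, 0, 40], [0, 0, 0, 0, 0, 0, 40], [0, 0, 0, 0, 0, 0, 40]],
])

```text
time_s: 14.68
ee_pos: [0.3528, -0.0142, 0.0854]
eef_rot: [0.283, -1.567, -2.117]
force: [-2.6, -3.3, 13.8]
grip_width: 0.0519
grip_force: 40.0
```

Contact at 14 N. I'll release and back off along the tool axis.

Request:
carry_out([
  [[1, 0, 0, 0, 0, 0, 58], [0, 0, 0, 0, 0, 0, 64], [0, 0, 0, 0, 0, 0, 80], [0, 0, 0, 0, 0, 0, 80], [0, 0, 0, 0, 0, 0, 80], [0, 0, 0, 0, 0, 0, 80], [0, 0, -8, 0, 0, 0, 80], [0, 0, -20, 0, 0, 0, 80], [0, 0, -30, 0, 0, 0, 80], [0, 0, -30, 0, 0, 0, 80], [0, 0, -20, 0, 0, 0, 80], [20, 0, 0, 0, 0, 0, 80], [35, 0, 0, 0, 0, 0, 80], [40, 0, 0, 0, 0, 0, 80], [40, 0, 0, 0, 0, 0, 80], [25, 0, 0, 0, 0, 0, 80], [0, 0, 0, 0, 0, 0, 80]],
])

```text
time_s: 16.1
ee_pos: [0.3246, -0.1192, 0.2482]
eef_rot: [2.284, -1.564, 2.165]
force: [0.0, -0.4, 0.3]
grip_width: 0.0802
grip_force: 0.0
```

Run:
```python
from h import *
st(); c=optics.camera('top')
hsv=cv2.cvtColor(c['pixels'],cv2.COLOR_RGB2HSV)
roi=np.zeros(hsv.shape[:2],np.uint8); roi[105:330,150:495]=255
rects(c,cv2.inRange(hsv,(5,90,30),(22,255,255))&roi,.029,60)
step([340,-60,160],down(-15),14)
d=snap('scene','x.png'); cv2.imwrite('pics/s3.png',cv2.resize(cv2.imread('pics/x.png')[60:260,80:346],(798,600),interpolation=cv2.INTER_CUBIC))
```

```text
16.1 q [-1.12  0.48  1.88  0.88  2.12 -1.  ] p [ 324.6 -119.2  248.2] rpy [130.9 -89.6 124. ] F [ 0.  -0.4  0.3] 0.0802 0.0
px [352. 291.] xy mm 338 -65 size 54 40 long axis deg -14.3
px [177. 270.] xy mm 398 362 size 66 20 long axis deg 35.5
px [321. 241.] xy mm 462 6 size 107 50 long axis deg -77.8
px [411. 226.] xy mm 496 -218 size 109 52 long axis deg 87.2
px [311. 166.] xy mm 651 29 size 205 127 long axis deg -83.2
14 x [-1.9, -0.0, 8.2] [0.0003, -0.112, 0.0001] per row mm 8.4 deg 6.42
```

View pics/s3.png

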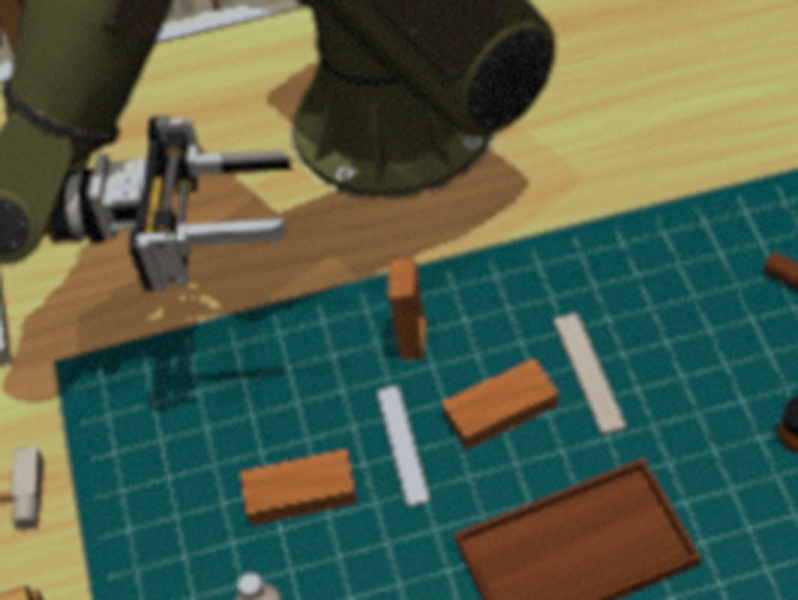

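Block stands upright at crop (405,310), with the other things where they were. Now I turn the tool down above it.

Request:
carry_out([
  [[-1.9, 0, 8.2, 0, -0.112, 0, 80], [-1.9, 0, 8.2, 0, -0.112, 0, 80], [-1.9, 0, 8.2, 0, -0.112, 0, 80], [-1.9, 0, 8.2, 0, -0.112, 0, 80], [-1.9, 0, 8.2, 0, -0.112, 0, 80], [-1.9, 0, 8.2, 0, -0.112, 0, 80], [-1.9, 0, 8.2, 0, -0.112, 0, 80], [-1.9, 0, 8.2, 0, -0.112, 0, 80], [-1.9, 0, 8.2, 0, -0.112, 0, 80], [-1.9, 0, 8.2, 0, -0.112, 0, 80], [-1.9, 0, 8.2, 0, -0.112, 0, 80], [-1.9, 0, 8.2, 0, -0.112, 0, 80], [-1.9, 0, 8.2, 0, -0.112, 0, 80], [-1.9, 0, 8.2, 0, -0.112, 0, 80], [0, 0, 0, 0, 0, 0, 80], [0, 0, 0, 0, 0, 0, 80]],
])

```text
time_s: 17.53
ee_pos: [0.3404, -0.0581, 0.1572]
eef_rot: [-3.139, -0.004, 1.312]
force: [0.0, -0.2, 0.3]
grip_width: 0.08
grip_force: 0.0
```

Run:
```python
from h import *
st(); c=optics.camera('wrist')
m=cv2.inRange(cv2.cvtColor(c['pixels'],cv2.COLOR_RGB2HSV),(3,90,30),(22,255,255))
rects(c,m,.113,800)
# project expected standing block top corners and compare with mask
R=Ro.from_euler('xyz',c['rotation']); a=np.radians(-15); u=np.array([np.cos(a),np.sin(a),0]); v=np.array([-u[1],u[0],0])
P=[np.array([.34,-.06,.113])+u*sx*.026+v*sy*.013 for sx,sy in((-1,-1),(1,-1),(1,1),(-1,1))]
q=cv2.projectPoints(R.inv().apply(np.array(P)-c['origin']),np.zeros(3),np.zeros(3),c['intrinsics'],c['dist_coeffs'])[0].reshape(-1,2); print(q.round())
for k in cv2.findContours(m,cv2.RETR_EXTERNAL,cv2.CHAIN_APPROX_NONE)[0]:
    if cv2.contourArea(k)>300: print(cv2.boundingRect(k))
g=c['pixels'][...,0]; x0,y0=q.mean(0).astype(int); print(x0,y0)
for y in range(y0-80,min(420,y0+100),8): print(y,g[y,max(0,x0-88):x0+89:8])
```

```text
17.5333 q [-0.28 -0.16  2.05  0.    1.26 -0.02] p [340.4 -58.1 157.2] rpy [-179.8   -0.3   75.1] F [ 0.  -0.2  0.3] 0.08 0.0
px [502. 414.] xy mm 509 -316 size 137 23 long axis deg -20.9
px [457. 362.] xy mm 460 -236 size 82 27 long axis deg -89.6
px [109. 362.] xy mm 148 -154 size 82 27 long axis deg 59.6
px [446. 284.] xy mm 460 -156 size 89 45 long axis deg 85.7
px [116. 267.] xy mm 185 -70 size 184 84 long axis deg 33.1
px [283. 211.] xy mm 343 -50 size 52 45 long axis deg -14.8
px [12. 82.] xy mm 172 99 size 58 24 long axis deg 66.1
px [386.  99.] xy mm 436 9 size 83 42 long axis deg -77.9
px [522.  59.] xy mm 542 2 size 114 59 long axis deg 83.7
[[250. 237.]
 [315. 238.]
 [316. 206.]
 [249. 206.]]
(442, 403, 118, 17)
(438, 330, 33, 66)
(96, 330, 32, 66)
(198, 288, 27, 22)
(420, 240, 54, 97)
(27, 213, 176, 108)
(250, 181, 67, 57)
(0, 40, 29, 83)
(339, 35, 94, 129)
(485, 0, 75, 154)
282 221
141 [ 53  49  98  45  44  45  60 133  52  50  51  53  54  55  55  55  54  54
  55  57  61  62  53]
149 [ 56  52  49 146  56  45  45  46  48  50  52  52  53  61  55  56  54  52
  53  56  58  73
[... 1312 characters left out ...]
 33 31 67 23 24 77 31 26 24 85]
269 [90 33 31 34 34 26 24 36 22 22 35 52 21 35 31 30 30 25 28 27 21 21 76]
277 [ 37  31  57  32  32  25  53  41  21  21  19  19  19 159  26  24  25  25
  25  23  21  18  21]
285 [ 30  29 244  31  32  25  24  22  34  19  17  18  17  25  23  24  23  21
  21  28  20  17  17]
293 [ 28  27 210 203  26  24  24  20  43  18  17  15  15  21  20  19  19  19
  60 139  17  17  17]
301 [ 24 195 209 216  25  24  22  21  19  17  15  14  14  19 115  49  17  14
  16  37  15  13  17]
309 [ 22 230 242 242  40  25  24  21  19  34  68  23  17  16  60  15  14  14
  14  13  13  13  15]
317 [ 83 245 245 245 243  24  24  24  20  75  16  16  13  14  13  12  11  12
  12  12  12  14  14]
```

The top face sits at (283,222) px exactly as predicted, with the hollow visible beyond it facing +y. I'll grasp the upper end.

Request:
carry_out([
  [[-2, 0, 15, 0, 0, 0, 80], [0, 0, 20, 0, 0, 0, 80], [0, 0, 20, 0, 0, 0, 80], [0, 0, 20, 0, 0, 0, 80], [0, 0, 20, 0, 0, 0, 80], [0, 0, 10, 0, 0, 0, 80], [0, 0, 7, 0, 0, 0, 80], [0, 0, 0, 0, 0, 0, 40], [0, 0, 0, 0, 0, 0, 40], [0, 0, 0, 0, 0, 0, 40], [0, 0, 0, 0, 0, 0, 40], [0, 0, 0, 0, 0, 0, 40], [0, 0, 0, 0, 0, 0, 40], [0, 0, 0, 0, 0, 0, 40], [0, 0, 0, 0, 0, 0, 40]],
], squeeze=35)

```text
time_s: 18.83
ee_pos: [0.3406, -0.0608, 0.0467]
eef_rot: [3.14, -0.003, 1.308]
force: [-1.5, -0.2, 7.5]
grip_width: 0.0516
grip_force: 34.9
```

Run:
```python
from h import *
st(); o=telemetry.get_obs(); x,y,z=np.array(o['ee_pos'])*1000
step([x,y,z+110],down(-15),6)
```

```text
18.8333 q [-0.29  0.    2.18  0.    0.96 -0.02] p [340.6 -60.8  46.7] rpy [179.9  -0.2  74.9] F [-1.5 -0.2  7.5] 0.0516 34.9
6 x [0.0, 0.0, -18.3] [0.0002, -0.0006, -0.0002] per row mm 18.3 deg 0.04
```

Request:
carry_out([
  [[0, 0, -10, 0, 0, 0, 40], [0, 0, -20, 0, 0, 0, 40], [0, 0, -25, 0, 0, 0, 40], [0, 0, -25, 0, 0, 0, 40], [0, 0, -10, 0, 0, 0, 40], [0, 0, 0, 0, 0, 0, 40]],
])

```text
time_s: 19.33
ee_pos: [0.3411, -0.0612, 0.1382]
eef_rot: [3.138, -0.003, 1.308]
force: [0.3, -0.3, -2.1]
grip_width: 0.0519
grip_force: 34.9
```

Run:
```python
from h import *
st(); step([642.7,88.6,130],down(7),14)
```

```text
19.3333 q [-0.29 -0.15  2.07  0.    1.21 -0.02] p [341.1 -61.2 138.2] rpy [179.8  -0.2  74.9] F [ 0.3 -0.3 -2.1] 0.0519 34.9
14 x [12.6, 20.7, 0.7] [0.0003, -0.0002, -0.0275] per row mm 24.2 deg 1.58
```

Request:
carry_out([
  [[12.6, 20.7, 0.7, 0, 0, -0.0275, 40], [12.6, 20.7, 0.7, 0, 0, -0.0275, 40], [12.6, 20.7, 0.7, 0, 0, -0.0275, 40], [12.6, 20.7, 0.7, 0, 0, -0.0275, 40], [12.6, 20.7, 0.7, 0, 0, -0.0275, 40], [12.6, 20.7, 0.7, 0, 0, -0.0275, 40], [12.6, 20.7, 0.7, 0, 0, -0.0275, 40], [12.6, 20.7, 0.7, 0, 0, -0.0275, 40], [12.6, 20.7, 0.7, 0, 0, -0.0275, 40], [12.6, 20.7, 0.7, 0, 0, -0.0275, 40], [12.6, 20.7, 0.7, 0, 0, -0.0275, 40], [12.6, 20.7, 0.7, 0, 0, -0.0275, 40], [12.6, 20.7, 0.7, 0, 0, -0.0275, 40], [12.6, 20.7, 0.7, 0, 0, -0.0275, 40], [0, 0, 0, 0, 0, 0, 40], [0, 0, 0, 0, 0, 0, 40]],
])

```text
time_s: 20.67
ee_pos: [0.6416, 0.0899, 0.1249]
eef_rot: [-3.14, -0.003, 1.693]
force: [-0.4, -0.1, -2.1]
grip_width: 0.0514
grip_force: 34.9
```

Run:
```python
from h import *
st(); c=optics.camera('wrist')
m=cv2.inRange(cv2.cvtColor(c['pixels'],cv2.COLOR_RGB2HSV),(3,90,20),(22,255,255))
rects(c,m,.021,2000)
c=optics.camera('top'); h=cv2.cvtColor(c['pixels'],cv2.COLOR_RGB2HSV)
roi=np.zeros(h.shape[:2],np.uint8); roi[105:330,150:495]=255
rects(c,cv2.inRange(h,(3,90,20),(22,255,255))&roi,.021,500)
step([642.7,88.6,56],down(7),8)
```

```text
20.6667 q [ 0.08  0.55  1.26  0.    1.32 -0.04] p [641.6  89.9 124.9] rpy [-179.9   -0.2   97. ] F [-0.4 -0.1 -2.1] 0.0514 34.9
px [ 98. 255.] xy mm 463 4 size 119 66 long axis deg -77.8
px [287. 249.] xy mm 652 29 size 211 131 long axis deg -82.9
px [489. 121.] xy mm 821 181 size 244 30 long axis deg 84.3
px [411. 226.] xy mm 496 -220 size 110 52 long axis deg 87.2
px [338. 162.] xy mm 661 -41 size 127 65 long axis deg 6.8
8 x [-0.1, 0.2, 8.8] [-0.0, -0.0004, -0.0001] per row mm 8.8 deg 0.02
```

Request:
carry_out([
  [[0, 0.2, 9, 0, 0, 0, 40], [0, 0.2, 9, 0, 0, 0, 40], [0, 0.2, 9, 0, 0, 0, 40], [0, 0.2, 9, 0, 0, 0, 40], [0, 0.2, 9, 0, 0, 0, 40], [0, 0.2, 9, 0, 0, 0, 40], [0, 0.2, 7, 0, 0, 0, 40], [0, 0, 4, 0, 0, 0, 40], [0, 0, 2, 0, 0, 0, 40], [0, 0, 1, 0, 0, 0, 40], [0, 0, 1, 0, 0, 0, 40], [0, 0, 0, 0, 0, 0, 40], [0, 0, 0, 0, 0, 0, 40]],
])

```text
time_s: 21.85
ee_pos: [0.6436, 0.0898, 0.0587]
eef_rot: [3.139, -0.003, 1.692]
force: [0.4, 0.5, -1.9]
grip_width: 0.0521
grip_force: 34.9
```

Request:
carry_out([
  [[0, 0, 2, 0, 0, 0, 40], [0, 0, 1, 0, 0, 0, 40], [0, 0, 1, 0, 0, 0, 40], [0, 0, 1, 0, 0, 0, 40], [0, 0, 0, 0, 0, 0, 40], [0, 0, 0, 0, 0, 0, 40]],
])

```text
time_s: 22.35
ee_pos: [0.6435, 0.0898, 0.0533]
eef_rot: [3.14, -0.003, 1.692]
force: [0.5, -0.1, -0.8]
grip_width: 0.0517
grip_force: 34.9
```

Request:
carry_out([
  [[0, 0, 1, 0, 0, 0, 40], [0, 0, 1, 0, 0, 0, 40], [0, 0, 0.5, 0, 0, 0, 40], [0, 0, 0, 0, 0, 0, 40]],
])

```text
time_s: 22.68
ee_pos: [0.6437, 0.0898, 0.0528]
eef_rot: [3.139, -0.003, 1.692]
force: [-8.5, -0.7, 14.3]
grip_width: 0.0515
grip_force: 35.0
```

Request:
carry_out([
  [[0, 0, -1.5, 0, 0, 0, 60], [0, 0, 0, 0, 0, 0, 70], [0, 0, 0, 0, 0, 0, 80], [0, 0, 0, 0, 0, 0, 80], [0, 0, 0, 0, 0, 0, 80], [0, 0, 0, 0, 0, 0, 80], [0, 0, -15, 0, 0, 0, 80], [0, 0, -30, 0, 0, 0, 80], [0, 0, -30, 0, 0, 0, 80], [0, 0, -15, 0, 0, 0, 80], [30, 0, 0, 0, 0, 0, 0], [25, 0, 0, 0, 0, 0, 0], [0, 0, 0, 0, 0, 0, 0], [0, 0, 0, 0, 0, 0, 0], [0, 0, 0, 0, 0, 0, 0], [0, 0, 0, 0, 0, 0, 0], [0, 0, 0, 0, 0, 0, 0], [0, 0, 0, 0, 0, 0, 0], [0, 0, 0, 0, 0, 0, 0], [0, 0, 0, 0, 0, 0, 0]],
])

```text
time_s: 24.35
ee_pos: [0.6367, 0.1438, 0.1425]
eef_rot: [3.14, -0.003, 1.692]
force: [0.1, -0.4, 0.5]
grip_width: 0.0168
grip_force: 0.0
```

Run:
```python
from h import *
st(); c=optics.camera('wrist')
R=Ro.from_euler('xyz',c['rotation']); a=np.radians(7); u=np.array([np.cos(a),np.sin(a),0]); v=np.array([-u[1],u[0],0])
P=[np.array([.6437,.0898,.119])+u*sx*.026+v*sy*.013 for sx,sy in((-1,-1),(1,-1),(1,1),(-1,1))]
q=cv2.projectPoints(R.inv().apply(np.array(P)-c['origin']),np.zeros(3),np.zeros(3),c['intrinsics'],c['dist_coeffs'])[0].reshape(-1,2); print(q.round())
g=c['pixels'][...,0]; x0,y0=q.mean(0).astype(int)
for y in range(y0-64,min(420,y0+40),8): print(y,g[y,max(0,x0-72):x0+73:8])
step([637,143,40],down(7),8)
```

```text
24.35 q [0.16 0.55 1.23 0.   1.36 0.04] p [636.7 143.8 142.5] rpy [179.9  -0.2  96.9] F [ 0.1 -0.4  0.5] 0.0168 0.0
[[249. 309.]
 [315. 309.]
 [316. 279.]
 [248. 279.]]
230 [ 30  30  77 126 140 130 107 105 116 201 203 182 128 129 126 177 118 153
  44]
238 [ 29  29  89 127 139 129  97 180 179 242 250 250 101 128 127 174 128 162
 107]
246 [ 26  28 100 127 139 130  95 169 168 240 249 177 116 127 127 190 112  64
  40]
254 [ 26  26 104 127 138 116 117  47  93  94  97  81 119 118 118 192  89  52
  37]
262 [ 23  25 109 126 118 116 117  44  95  95  98  81 119 118 118 194  75  39
  34]
270 [ 21  24 111 126 116 116 117  41  97  96  98  74 117 118 118 192  63  35
  39]
278 [ 21  23 114 125 116 116 116  47 106 106 107  93 103 119 117 177  78  52
 139]
286 [ 20  23 115 118 116 116 106 128 207 206 204 193  76 118 117 121  91  31
  79]
294 [ 16  25 112 115 116 116  80 156 193 187 192 230  45 118 117 116 119  28
  27]
302 [ 26  57 108 114 115 116  50 202 196 253 246 254  37 117 116 115 159  27
  26]
310 [ 20 105 126 110 113 116  32 193 200 218 212 203  35 116 115 111 132  41
  24]
318 [ 23  23  24  25  51 114  26 196 199 217 210 201  31 116  85  34  33  31
  30]
326 [ 21  22  23  24  43 115  40 194 198 215 209 203  34 115  79  29  28  30
  29]
8 x [-0.1, 0.0, 12.8] [0.0002, -0.0004, -0.0001] per row mm 12.8 deg 0.03
```

The block is standing in the tray at (282,294) px. I'll lower the closed fingers on its +y side and push it over gently.

Request:
carry_out([
  [[0, 0, 13, 0, 0, 0, 0], [0, 0, 13, 0, 0, 0, 0], [0, 0, 13, 0, 0, 0, 0], [0, 0, 13, 0, 0, 0, 0], [0, 0, 13, 0, 0, 0, 0], [0, 0, 13, 0, 0, 0, 0], [0, 0, 13, 0, 0, 0, 0], [0, 0, 9, 0, 0, 0, 0], [-8, 0, 0, 0, 0, 0, 0], [-8, 0, 0, 0, 0, 0, 0], [-6, 0, 0, 0, 0, 0, 0], [-4, 0, 0, 0, 0, 0, 0], [-4, 0, 0, 0, 0, 0, 0], [-4, 0, 0, 0, 0, 0, 0], [-4, 0, 0, 0, 0, 0, 0], [-4, 0, 0, 0, 0, 0, 0], [-4, 0, 0, 0, 0, 0, 0], [-4, 0, 0, 0, 0, 0, 0], [-4, 0, 0, 0, 0, 0, 0], [-2, 0, 0, 0, 0, 0, 0]],
])

```text
time_s: 26.07
ee_pos: [0.6437, 0.0882, 0.0423]
eef_rot: [3.14, -0.003, 1.692]
force: [-0.6, 0.2, -0.2]
grip_width: 0.0007
grip_force: 0.0
```

Request:
carry_out([
  [[-3, 0, 0, 0, 0, 0, 0], [-3, 0, 0, 0, 0, 0, 0], [-3, 0, 0, 0, 0, 0, 0], [0, 0, 0, 0, 0, 0, 0], [0, 0, 0, 0, 0, 0, 0], [0, 0, 0, 0, 0, 0, 0], [0, 0, -20, 0, 0, 0, 0], [0, 0, -30, 0, 0, 0, 0], [0, 0, -40, 0, 0, 0, 0], [0, 0, -40, 0, 0, 0, 0], [40, 0, -20, 0, 0, 0, 0], [40, 0, 0, 0, 0, 0, 0], [40, 0, 0, 0, 0, 0, 0], [40, 0, 0, 0, 0, 0, 0], [30, 0, 0, 0, 0, 0, 0], [0, 0, 0, 0, 0, 0, 0], [0, 0, 0, 0, 0, 0, 0]],
])

```text
time_s: 27.48
ee_pos: [0.6212, 0.2668, 0.1912]
eef_rot: [3.14, -0.003, 1.695]
force: [0.3, -0.7, -0.3]
grip_width: 0.0005
grip_force: 0.0
```

Run:
```python
from h import *
st(); c=optics.camera('wrist'); 
# rectified view of tray, 5 mm grid, at z=.035 (block top): rows along tray x, cols along tray y
a=np.radians(7); u=np.array([np.cos(a),np.sin(a)]); v=np.array([-u[1],u[0]])
for n in('wrist','top'):
    c=optics.camera(n); R=Ro.from_euler('xyz',c['rotation']); g=c['pixels'][...,0].astype(np.float32)
    print(n,'cols y',-100,'..',100)
    for s in range(-60,61,8):
        P=np.array([[*(np.array([.651,.029])+u*s/1000+v*t/1000),.035] for t in range(-100,101,8)])
        q=cv2.projectPoints(R.inv().apply(P-c['origin']),np.zeros(3),np.zeros(3),c['intrinsics'],c['dist_coeffs'])[0].reshape(-1,2).astype(np.float32)
        print(s,*cv2.remap(g,q[:,:1],q[:,1:],cv2.INTER_LINEAR).ravel().astype(int))
h=cv2.cvtColor(c['pixels'],cv2.COLOR_RGB2HSV)
roi=np.zeros(h.shape[:2],np.uint8); roi[105:330,150:495]=255
rects(c,cv2.inRange(h,(3,90,20),(22,255,255))&roi,.025,100)
rects(c,cv2.morphologyEx(cv2.inRange(h,(0,0,110),(180,60,255))&roi,cv2.MORPH_OPEN,np.ones((5,5))),.005,80)
```

```text
27.4833 q [0.35 0.58 1.08 0.   1.49 0.23] p [621.2 266.8 191.2] rpy [179.9  -0.2  97.1] F [ 0.3 -0.7 -0.3] 0.0005 0.0
wrist cols y -100 .. 100
-60 0 26 26 27 26 27 26 27 27 27 27 27 28 25 25 14 14 14 14 15 15 16 16 47 107 130
-52 0 25 26 27 26 26 27 27 26 27 27 27 28 25 24 14 15 14 14 15 16 16 16 66 157 157
-44 0 23 26 26 26 26 27 27 27 27 27 28 28 25 24 14 14 14 15 15 15 16 16 73 168 167
-36 0 22 26 27 26 27 27 27 27 27 27 27 28 25 25 14 15 14 15 15 15 15 16 41 87 93
-28 0 21 26 26 26 27 27 27 27 27 28 28 27 25 25 14 14 14 14 15 15 16 16 41 87 87
-20 0 21 27 27 27 27 27 27 27 27 27 28 28 25 25 15 15 15 15 15 16 16 17 41 87 87
-12 0 18 25 24 25 25 32 33 35 37 36 35 29 25 25 15 14 15 15 15 16 16 17 42 87 87
-4 0 14 93 42 148 236 203 80 185 176 75 76 78 75 77 73 58 68 58 44 34 32 22 27 29 34
4 0 56 87 45 167 236 222 79 230 222 67 70 69 64 59 51 38 51 46 37 31 29 17 19 19 22
12 0 57 28 21 21 22 44 47 54 66 62 61 44 43 39 31 24 21 18 17 17 17 18 42 86 86
20 0 59 31 27 26 27 27 27 27 27 28 28 28 25 25 15 15 15 16 15 17 17 17 42 87 87
28 0 61 31 27 27 27 27 27 27 27 27 28 28 26 25 15 15 15
[... 1600 characters left out ...]
99 99 101 100 101 100 101 106 102 101 100 102 102 102 101 102 102 101 102 99 100 101 103 88
44 90 96 95 101 99 100 95 98 99 98 97 93 97 95 96 96 96 95 99 96 98 96 98 100 100 81
52 90 95 98 94 99 90 97 98 96 98 94 97 92 94 90 96 96 95 96 93 91 89 94 90 95 87
60 93 95 92 90 91 90 86 89 87 84 88 85 86 87 87 89 84 86 88 87 82 87 86 87 87 89
px [321. 241.] xy mm 462 6 size 108 50 long axis deg -78.2
px [411. 226.] xy mm 496 -219 size 110 52 long axis deg 87.2
px [312. 167.] xy mm 652 29 size 207 128 long axis deg -83.0
px [280. 249.] xy mm 444 108 size 153 23 long axis deg -0.0
px [364. 237.] xy mm 471 -104 size 151 20 long axis deg -2.0
px [342. 108.] xy mm 803 -61 size 117 21 long axis deg 88.8
```

The top view shows the block flat in the tray, y -60…+45 and x ±26 mm. The shadow line of the hollow's wall is visible inside a lighter rim, so the hollow is up. Clutter and the other blocks are unmoved, so I'm handing in.

```bash
python3 -c "
from station import ctrl; print(ctrl.hand_in())"
```

```text
the job is handed in; nothing more can be done
None
```

The hollowed block was the first one I checked (the left one). It lies flat in the tray with its hollow up, the other two blocks and the clutter were left where they were, and I handed the job in at about 27.6 s; no verdict came back.

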